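# Start the captive screw of an ampoule format plate

### The arm

A 7-joint arm with a two-finger parallel gripper is mounted at the origin on the work surface. World frame = base frame: x ahead of the robot, y to its left, z up, the work surface at z = 0. Lengths are in mm, angles in rad, forces in N, time in s.
With the tool pointing down it reaches from about 425 to 1025 mm from the base axis. Payload 9.4 kg.
Tool frame: the origin (TCP) lies midway between the tips of the shut fingers; the grasp point (between the pads) lies 19 mm behind it; x points along the fingers, y is the direction in which the jaws open and shut, and the axes are right-handed (so a half turn about x gives the same grasp; the last joint's range is limited). The gripper opens to 93 mm and grips with 3 to 60 N. Pads are 15 mm wide; open, the fingers measure 128 mm over their backs; the gripper's body (75 mm by 188 mm) begins 65 mm behind the grasp point.
Start: joints at [1.251, 0.599, -0.003, 1.599, 0.002, 0.943, -0.08], TCP at [174.295, -703.737, 218.618] pointing down, gripper open.
Joint ranges: [-2.57, 2.57], [-0.35, 1.97], [-1.29, 1.29], [0.11, 2.56], [-1.05, 4.19], [0.11, 1.86], [-2.63, 2.63]. Speed limits (rad/s): [2.22, 2.22, 3.01, 3.01, 3.14, 3.14, 3.14].

### API

Orientations are given as a unit quaternion [x, y, z, w].
In Python, from bench import r, kin, eyes gives the robot as it stands. Calls block until the motion is done:
- r.goto(position, orientation): joint-space move of the TCP to a pose.
- r.movel(position, rate=150, orientation=None, guard=None): straight line of the TCP; orientation=None keeps the orientation; rate is the mean speed in mm/s. With guard (N) it stops when the force on the tool has changed by that much, and returns True; else False.
- r.movej(angles): joint-space move.
- r.grip(opening, squeeze=None): finger opening in mm; squeeze is the grip in N (None keeps the last); returns when the fingers have stopped.
- r.sleep(seconds).
- kin.solve_ik(position, orientation): joint angles nearest the present ones, or None.
- r.sense(): the state.
- eyes.camera(name): name is "side" or "top" or "wrist"; returns a dict with "frame" (384x512x3 uint8, red, green, blue), "depth" (384x512 float32, mm along the optical axis (not along the pixel's ray), 0 where there is no reading), "mtx" (3x3 intrinsics, pixels), "R" (3x3) and "t" (3): a world point X has camera coordinates R X + t; the wrist camera has in their place "hand_eye" (4x4, takes a point from camera to tool coordinates, whose origin is the TCP and whose axes are the tool frame's). Camera axes: x right, y down, z forward; pixel columns grow to the right and rows downward; lengths in mm; the calibration is good to about 2 mm. The wrist camera is an equidistant fisheye: a pixel r from the principal point sees the ray r / f radians off the axis. A picture is of the moment at which its call begins: read the wrist's pose just before it.
A pose or a line that the arm cannot do raises r.MotionError and nothing moves.
- r.close_job(): hands the job in, once; it reports no verdict.
The state is a dict: "t": time; "joint_positions": joint angles; "qvel": joint speeds; "tau": joint torques, N m; "tool_pos": TCP position; "eef_rot": TCP orientation; "wrist_force": force on the tool from outside, world axes, zero at the start; "torque": the same for the moment, N m; "grip_width": finger opening in mm.
Only numpy, scipy, OpenCV 4.12 (cv2) and the standard library are available. Lean on these libraries where they do the work, as an engineer would, in place of code of your own. Each camera call takes 0.05 s, during which the arm holds its last target. There are 200 camera calls.

### The job

The white ampoule format plate is tight at one end, but at its other end the spring-loaded captive screw, the hand knob that stands up, is not yet in its threaded boss. Press this knob down until you feel the screw stop on the boss's thread and, keeping it pressed, turn it backward (anticlockwise from above) until you feel it drop into the thread; then turn it forward (clockwise) one full turn. Finish still gripping the knob, with the screw started by that one turn and not tightened, and leave the things around the station where they are.

Things in the scene. Friction and masses are not known exactly. Their poses are not given: they have to be found in the camera images.
- knob (a point): centre (half-way up) of the black fluted round hand knob of the screw to start: 40 mm in diameter, 26 mm high, axis vertical, on a 26 mm hub (5 mm high) and a 22 mm steel shank. At the start it stands up on its spring, its centre 55 mm above the plate's top face. It turns without end, and slides straight down up to 21 mm, with the screw fixed to it.
- screw (a joint): turn of this screw in rad, counted on over full turns: grows as the knob turns clockwise seen from above (forward, tightening). Its zero is arbitrary and does not tell where the thread begins. Turned backward under a push, the screw rises a little, then drops 5 mm where the threads' ends pass; this comes less than half a turn (0.7 to 2.9 rad) back from the start.
- boss (a point): centre of the mouth of this screw's threaded boss, hidden under the plate, on the same axis. The screw's end meets the boss's thread 6 to 9 mm down. Single-start right-hand thread, 5 mm pitch: on it the knob sinks 5 mm per turn clockwise and rises 5 mm per turn anticlockwise. Forward of the drop by a tenth of a turn or more, the thread holds the screw, let go or not (0.8 mm play).
- sleeve_top (a point): top centre of the fixed steel spring sleeve (30 mm in diameter, 16 mm high above the plate) round this screw's shank; 39 mm below the knob's centre at the start, on the same axis. Its hidden spring pushes the knob up with about 3 N at the top and 6 N at the bottom of its travel, and lifts it again, without turning it, if it is let go before the thread holds it.
- station: fixture fixed to the bench: aluminium base 150 x 330 mm, on it two steel bosses and rails carrying the white format plate (120 mm along x, 300 mm along y, top face 72 mm above the bench). Origin: centre of the underside; y along the plate, z up. Screw to start at y = +118 mm, tight one at y = -118 mm (x = 0). Between y = -80 and 80 mm ribs and ampoules rise up to 15 mm above the plate.
- other_knob (a point): centre of the same kind of knob on the screw that is already home and tight (its centre 34 mm above the plate's top face, 21 mm lower than the one to start); it does not move.
- tray_center (a point): middle of a white plastic tray, 140 x 110 mm, filled with standing amber ampoules (80 mm high over all); loose bystander, point 30 mm above the bench.
- carton_center (a point): centre of a flat white carton, 160 x 95 x 30 mm, lying on the bench; loose bystander.
- spanner_grip (a point): handle of a steel spanner, 170 mm long, lying flat on the bench; loose bystander.

How it is judged (in metres and radians):
On the way, in this order (a step that is already met when the one before it is completed fails the run):
1. the screw is pressed down onto the boss's thread, not yet turned back to the drop (z of knob in the frame of station below 0.1212 m and value of joint screw above 1.1 rad), for 0.1 s.
2. it has been turned backward to where the threads' ends pass, and has dropped by a pitch (z of knob in the frame of station below 0.1178 m and value of joint screw between -1 and 0.9 rad), for 0.1 s.
At the end, for the whole second after the job is handed in: The screw is one turn (0.75 to 1.25 turns) forward of the drop and in the thread, its knob 14 to 18 mm lower than at the start; it is at rest, and the fingers still grip the knob with more than 4 N. Tray, carton and spanner are within 30 mm of where they were (value of joint screw between 5.3 and 8.45 rad and z of knob in the frame of station between 0.1092 and 0.1136 m and velocity of joint screw between -0.15 and 0.15 rad/s and contact force between the fingers and screw above 4 N and distance of each of tray_center, carton_center, spanner_grip from where it was at the start of the episode below 0.03 m); the arm keeps its last pose, push and grip.
It fails at once if the screw is turned on backward more than half a turn past the drop (value of joint screw below -2.6 rad).
It fails at once if the screw is driven on towards tight (more than 1.6 turns past the drop) (value of joint screw above 10.9 rad).
It fails at once if the tray, the carton or the spanner is pushed away (distance of any of tray_center, carton_center, spanner_grip from where it was at the start of the episode above 0.03 m).
It also fails if it takes over 64 s, if anything falls off the work surface, if the arm or the gripper's body presses on something with over 40 N, if the wrist force passes 120 N, or if a joint passes its speed limit or range.

## Working session

There is one attempt and no reset: what is moved stays moved. The work goes in short steps, each a Python script; the robot and the scene stay as the last script left them, time stands still between calls to the robot, and variables do not carry over. Pictures are saved under pics/ and viewed, on a budget of 10 in all, crops included, one or two more only if the job needs it, and the job is handed in when it is done.

```bash
ls; mkdir -p pics
python3 - <<'E'
from bench import r,kin,eyes
import cv2,numpy as np
s=r.sense();print(s)
for n in("side","top"):
    c=eyes.camera(n);np.savez(f"pics/{n}.npz",**c);cv2.imwrite(f"pics/{n}.png",c["frame"][:,:,::-1]);print(n,c["mtx"],c["R"],c["t"])
a=[cv2.imread(f"pics/{n}.png") for n in("side","top")]
E
```

```text
pics
{'t': 0.0, 'joint_positions': array([ 1.25132849,  0.60010152, -0.00258312,  1.60014057,  0.00181043,
        0.94289701, -0.0798038 ]), 'qvel': array([-0.00091833,  0.00033798,  0.00185574,  0.00024291,  0.00181164,
       -0.00061649,  0.00051311]), 'tau': array([-8.18316421e-04, -7.65073729e+01,  1.49711441e+00, -2.52352935e+01,
       -5.24534890e-02,  1.67756213e-02,  1.06070222e-04]), 'tool_pos': array([ 174.1670204 , -703.25756115,  217.77263165]), 'eef_rot': array([-0.70178892, -0.08618824,  0.70201043, -0.08511908]), 'wrist_force': array([-0.34918371,  0.29437732, -0.991556  ]), 'torque': array([0.05626766, 0.02260556, 0.02032112]), 'grip_width': 93.17630093491792}
side [[497.54555517   0.         255.84740917]
 [  0.         497.54555517 192.91778702]
 [  0.           0.           1.        ]] [[ 0.99956379 -0.02944172  0.00232584]
 [-0.01263987 -0.49764525 -0.86728855]
 [ 0.02669191  0.86688084 -0.49780031]] [-447.31721217   62.27231479 1872.76683006]
top [[488.22853833   0.         250.45773408]
 [  0.         488.22853833 197.12344624]
 [  0.           0.           1.        ]] [[ 7.48129961e-02 -9.97197358e-01 -6.67468059e-04]
 [-9.75875807e-01 -7.30756772e-02 -2.05733701e-01]
 [ 2.05108327e-01  1.60429205e-02 -9.78607786e-01]] [ -68.07207933  475.71150554 1508.88279679]
```

View pics/top.png

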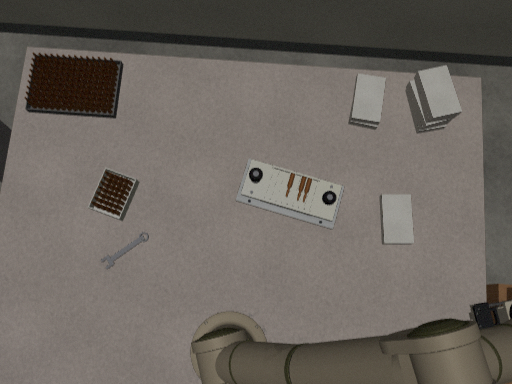

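View pics/side.png

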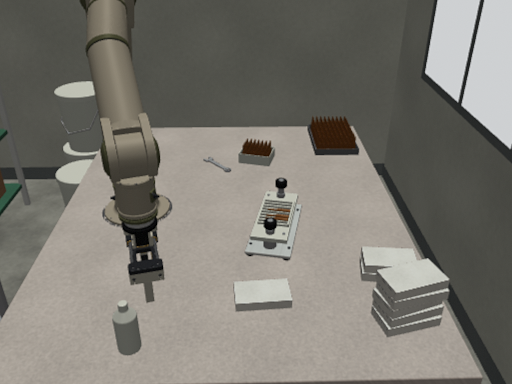

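The top view shows two black knobs at about (256,175) and (329,198), with the tray, spanner and carton all well clear of them. In the side view the knobs are at (281,183) and (270,223). I'll use depth to find which one stands up.

```bash
cat > h.py <<'E'
import numpy as np,cv2
from scipy.spatial.transform import Rotation as Ro
def load(n): return dict(np.load(f"pics/{n}.npz"))
def ray(c,u,v):
    d=c["R"].T@np.linalg.inv(c["mtx"])@np.array([u,v,1.]); o=-c["R"].T@c["t"]; return o,d
def onz(c,u,v,z):
    o,d=ray(c,u,v); return o+d*(z-o[2])/d[2]
def blobs(c,box):
    x0,y0,x1,y1=box
    m=np.zeros(c["depth"].shape,np.uint8); m[y0:y1,x0:x1]=(c["frame"][y0:y1,x0:x1].max(2)<60)
    n,l,st,ce=cv2.connectedComponentsWithStats(m)
    return [(ce[i],l==i,st[i]) for i in range(1,n) if st[i,4]>25]
E
python3 - <<'E'
from h import *
for n,b in(("top",(230,150,350,235)),("side",(240,165,310,265))):
    c=load(n)
    for ce,m,st in blobs(c,b):
        v,u=np.nonzero(m); d=c["depth"][v,u]; ok=d>0
        P=(np.linalg.inv(c["mtx"])@np.array([u,v,np.ones_like(u)])*d)[:,ok]
        W=c["R"].T@(P-c["t"][:,None])
        print(n,ce,st,"med",np.median(W,1),"z90",np.percentile(W[2],[5,50,95]))
        for z in (106,119,127,140): print(z,onz(c,*ce,z).round(1))
E
```

```text
top [255.47107438 174.85950413] [249 168  14  15 121] med [529.97203326 -43.64631505 136.65879374] z90 [125.62932094 136.65879374 141.65407396]
106 [539.2 -43.5 106. ]
119 [535.8 -43.6 119. ]
127 [533.8 -43.7 127. ]
140 [530.4 -43.8 140. ]
top [328.72321429 197.79464286] [322 191  14  14 112] med [ 479.32016645 -269.98978319  116.19667075] z90 [109.57035994 116.19667075 121.51737344]
106 [ 483.5 -273.2  106. ]
119 [ 480.6 -271.3  119. ]
127 [ 478.8 -270.1  127. ]
140 [ 476.  -268.2  140. ]
side [280.75280899 184.23595506] [276 179  11  14  89] med [533.48686943 -54.99114671 133.54546089] z90 [107.75289034 133.54546089 143.96843345]
106 [538.5  -9.2 106. ]
119 [536.4 -32.8 119. ]
127 [535.1 -47.3 127. ]
140 [533.  -70.8 140. ]
side [269.96666667 224.425     ] [263 218  14  16 120] med [ 483.78492166 -284.92712779  115.22237922] z90 [ 84.37525247 115.22237922 123.21291172]
106 [ 484.4 -274.8  106. ]
119 [ 483.2 -294.5  119. ]
127 [ 482.4 -306.5  127. ]
140 [ 481.1 -326.2  140. ]
```

The knob that stands up is at about (532, -44), with its centre at z≈127. I'll move above it with joint 7 set to leave turning room, then look with the wrist camera.

```bash
cat >> h.py <<'E'
def down(yaw): # tool x down, jaw axis y at world angle yaw
    y=np.array([np.cos(yaw),np.sin(yaw),0]);x=np.array([0,0,-1.]);return Ro.from_matrix(np.c_[x,y,np.cross(x,y)]).as_quat()
def yaw_of(q):
    y=Ro.from_quat(q).as_matrix()[:,1]; return np.arctan2(y[1],y[0])
E
python3 - <<'E'
from bench import r,kin,eyes
from h import *
s=r.sense();print("yaw0",yaw_of(s["eef_rot"]))
for k in np.arange(-3,3.2,.3):
    q=kin.solve_ik([532,-44,230],down(k)); print(round(k,2),None if q is None else np.round(q,2))
E
```

```text
yaw0 -1.3279747291189654
-3.0 [-0.74  0.58  1.12  2.06 -0.67  0.92 -2.25]
-2.7 [-0.18  0.36  0.2   2.03 -0.1   0.76 -2.61]
-2.4 [-0.1   0.36  0.1   2.03 -0.05  0.76 -2.37]
-2.1 [-0.01  0.36 -0.02  2.02  0.01  0.76 -2.13]
-1.8 [ 0.04  0.36 -0.09  2.02  0.04  0.76 -1.87]
-1.5 [ 0.09  0.36 -0.15  2.02  0.08  0.77 -1.61]
-1.2 [ 0.14  0.36 -0.22  2.01  0.11  0.77 -1.34]
-0.9 [ 0.18  0.37 -0.28  2.01  0.14  0.78 -1.08]
-0.6 [ 0.23  0.38 -0.34  2.01  0.17  0.78 -0.81]
-0.3 [ 0.28  0.38 -0.4   2.01  0.21  0.79 -0.55]
-0.0 [ 0.33  0.39 -0.48  2.    0.25  0.8  -0.29]
0.3 [ 0.39  0.4  -0.56  2.    0.29  0.81 -0.03]
0.6 [ 0.44  0.42 -0.63  2.    0.33  0.83  0.22]
0.9 [ 0.49  0.43 -0.71  1.99  0.38  0.84  0.48]
1.2 [ 0.54  0.45 -0.78  1.99  0.42  0.86  0.73]
1.5 [ 0.58  0.47 -0.85  1.99  0.46  0.88  0.99]
1.8 [ 0.64  0.5  -0.94  1.99  0.51  0.91  1.23]
2.1 [ 0.72  0.56 -1.1   1.98  0.61  0.97  1.42]
2.4 [ 0.72  0.56 -1.1   1.98  0.61  0.97  1.72]
2.7 [ 0.72  0.56 -1.1   1.98  0.61  0.97  2.02]
3.0 [ 0.72  0.56 -1.1   1.98  0.61  0.97  2.32]
```

Run:
```python
from bench import r,kin,eyes
from h import *
q=np.array(kin.solve_ik([532,-44,250],down(-2.1)));q[6]+=1.5
r.movej(q); s=r.sense();print(s["t"],s["joint_positions"].round(3),s["tool_pos"],yaw_of(s["eef_rot"]),Ro.from_quat(s["eef_rot"]).as_matrix()[:,0],s["wrist_force"])
c=eyes.camera("wrist");np.savez("pics/w1.npz",pos=s["tool_pos"],rot=s["eef_rot"],**c);cv2.imwrite("pics/w1.png",c["frame"][:,:,::-1]);print(c["mtx"],c["hand_eye"])
```

```text
2.75 [ 0.015  0.334 -0.05   1.999  0.023  0.809 -0.649] [532.08012504 -44.91434834 249.9529215 ] -0.6015037146598411 [-2.40998012e-05 -2.53180360e-04 -9.99999968e-01] [-0.69778408 -0.05356088 -0.55700007]
[[297.31863964   0.         256.33298336]
 [  0.         297.31863964 195.11534326]
 [  0.           0.           1.        ]] [[-2.35090871e-04 -2.71078060e-01  9.62557339e-01 -1.65649026e+02]
 [ 9.99999967e-01  3.98046187e-05  2.55445584e-04  3.40635872e-01]
 [-1.07559921e-04  9.62557367e-01  2.71078041e-01 -7.56058409e+01]
 [ 0.00000000e+00  0.00000000e+00  0.00000000e+00  1.00000000e+00]]
```

View pics/w1.png

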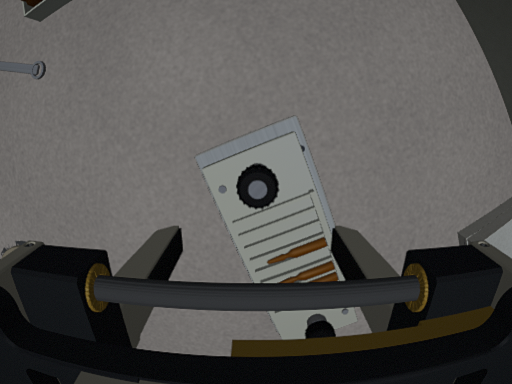

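The wrist view shows the fluted knob at about (257,187), with a grey cap near (257,189). The plate runs down to the right and the fingers straddle it with room to spare. Next I'll cast the ray.

```bash
cat >> h.py <<'E'
def wonz(w,u,v,z):
    K=w["mtx"]; x=(u-K[0,2])/K[0,0]; y=(v-K[1,2])/K[1,1]; th=np.hypot(x,y); k=np.sin(th)/max(th,1e-9)
    d=np.array([x*k,y*k,np.cos(th)]); T=w["hand_eye"]; R=Ro.from_quat(w["rot"]).as_matrix()
    o=w["pos"]+R@T[:3,3]; d=R@T[:3,:3]@d; return o+d*(z-o[2])/d[2]
def wknob(w,ztop,box=(225,150,295,225)):
    x0,y0,x1,y1=box; g=w["frame"].max(2); m=np.zeros(g.shape,np.uint8); m[y0:y1,x0:x1]=g[y0:y1,x0:x1]<75
    cs,hi=cv2.findContours(m,cv2.RETR_CCOMP,cv2.CHAIN_APPROX_NONE); i=max(range(len(cs)),key=lambda i:cv2.contourArea(cs[i]))
    o=cs[i]; out=[("outer",cv2.minEnclosingCircle(o))]
    j=[k for k in range(len(cs)) if hi[0][k][3]==i]
    if j: out.append(("cap",cv2.minEnclosingCircle(cs[max(j,key=lambda k:cv2.contourArea(cs[k]))])))
    for n,(ce,rad) in out: print(n,ce,rad,wonz(w,*ce,ztop),wonz(w,*ce,ztop-13))
E
python3 - <<'E'
from h import *
w=load("w1"); wknob(w,140)
E
```

```text
outer (257.5, 186.0) 22.455610275268555 [537.31773248 -40.00630392 140.        ] [535.53314177 -42.70819743 127.        ]
cap (257.16534423828125, 189.3070831298828) 10.196767807006836 [535.20899551 -42.51863358 140.        ] [533.32493071 -45.33903959 127.        ]
```

The two estimates differ by about 3 mm. A second wrist shot turned by π will cancel the hand-eye error.

Run:
```python
from bench import r,kin,eyes
from h import *
q=r.sense()["joint_positions"].copy();q0=q.copy();q[6]+=np.pi-.02
r.movej(q);s=r.sense()
c=eyes.camera("wrist");np.savez("pics/w2.npz",pos=s["tool_pos"],rot=s["eef_rot"],**c)
print(s["t"],s["tool_pos"]);wknob(load("w2"),140,(200,110,310,250))
r.movej(q0)
```

```text
5.4333 [532.08360157 -44.88912396 249.9375414 ]
outer (256.0, 192.0) 23.086891174316406 [532.41172175 -45.66728901 140.        ] [534.46575612 -42.83472125 127.        ]
cap (255.5, 196.5) 10.12432861328125 [535.42143082 -42.29761008 140.        ] [537.61743205 -39.30609582 127.        ]
```

Both shots put the cap at (535.3, -42.4). I'll descend and grip gently at two yaws to check the centring by force.

Run:
```python
from bench import r,kin,eyes
from h import *
X,Y=535.3,-42.4
q0=np.array(r.sense()["joint_positions"])
def go(z,yaw):
    s=r.sense(); q=np.array(kin.solve_ik([X,Y,z],down(yaw))); r.movej(q)
go(170,-0.6)
print(r.sense()["joint_positions"].round(3))
print(r.movel([X,Y,111],rate=80,guard=15))
def rep(n):
    s=r.sense(); ya=yaw_of(s["eef_rot"]); F=s["wrist_force"]; j=np.array([np.cos(ya),np.sin(ya),0])
    print(n,round(s["t"],2),s["tool_pos"].round(2),"F",F.round(2),"jaw",round(F@j,2),"T",s["torque"].round(3),"w",round(s["grip_width"],2),"q7",round(s["joint_positions"][6],3))
rep("down"); r.grip(46); rep("46"); r.grip(30,5); rep("5N")
r.grip(46); q=np.array(r.sense()["joint_positions"]); q[6]+=np.pi/2; r.movej(q); rep("rot"); r.grip(30,5); rep("5N")
r.grip(46); q[6]-=np.pi/2; r.movej(q); rep("back")
```

```text
[ 0.009  0.442 -0.049  2.075  0.036  0.627 -0.664]
False
down 9.42 [535.59 -42.43 111.38] F [-0.58 -0.49  0.78] jaw -0.2 T [-0.045 -0.04  -0.018] w 92.89 q7 -0.675
46 10.32 [535.29 -42.41 110.96] F [ 0.18 -0.08 -0.18] jaw 0.2 T [-0.007 -0.064  0.023] w 46.07 q7 -0.675
5N 10.61 [534.99 -42.2  110.98] F [-0.84  1.51  1.57] jaw -1.54 T [0.161 0.264 0.019] w 39.56 q7 -0.675
rot 12.38 [535.42 -42.52 111.01] F [0.07 0.31 0.  ] jaw 0.3 T [-0.058 -0.157  0.007] w 46.37 q7 0.895
5N 12.67 [535.16 -42.8  111.  ] F [-0.28 -2.55  0.84] jaw -2.26 T [-0.292  0.046 -0.061] w 40.14 q7 0.896
back 14.44 [535.41 -42.48 111.03] F [-0.25  0.46  0.39] jaw -0.47 T [-0.043 -0.015  0.053] w 45.69 q7 -0.674
```

Centring is within about 1 mm, so I'll correct by about (-0.8, -0.2). Then grip firmly and press down with a guard.

```bash
cat >> h.py <<'E'
def rep(r,n=""):
    s=r.sense(); F=s["wrist_force"]
    print(n,round(s["t"],2),s["tool_pos"].round(2),"F",F.round(1),"Tz",s["torque"][2].round(2),"w",round(s["grip_width"],1),"yaw",round(yaw_of(s["eef_rot"]),3),"q7",round(s["joint_positions"][6],3)); return s
E
python3 - <<'E'
from bench import r,kin,eyes
from h import *
X,Y=534.5,-42.6
r.movel([X,Y,111],rate=60); r.grip(30,40); rep(r,"grip")
print(r.movel([X,Y,99],rate=12,guard=16)); rep(r,"press"); r.sleep(.2); rep(r,"hold")
E
```

```text
grip 14.98 [534.62 -42.66 111.02] F [ 0.9 -1.4 -0.1] Tz -0.02 w 39.2 yaw -0.6 q7 -0.675
True
press 15.68 [534.69 -42.68 103.32] F [-1.7  0.  10. ] Tz -0.05 w 39.7 yaw -0.6 q7 -0.676
hold 15.88 [534.65 -42.66 103.34] F [-2.3  1.2  9.8] Tz 0.03 w 39.4 yaw -0.6 q7 -0.676
```

It stopped 7.7 mm down, which matches contact with the thread. Now I'll turn backward (q7 increasing) in steps, regulating the push and watching for the drop.

Run:
```python
from bench import r,kin,eyes
from h import *
X,Y=534.5,-42.6
zt=102.6; yaw=-0.6; r.movel([X,Y,zt],rate=20); s=rep(r,"press")
q0=np.array(r.sense()["joint_positions"]); top=s["tool_pos"][2]
def jt(z,dy):
    q=np.array(kin.solve_ik([X,Y,z],down(-0.6))) if False else base(z).copy(); q[6]+=dy; return q
zs=np.arange(92,108,1.); qs=[]
for z in zs:
    q=kin.solve_ik([X,Y,z],down(-0.6)); qs.append(q)
qs=np.array(qs); np.savez("base.npz",zs=zs,qs=qs); print(np.abs(np.diff(qs,axis=0)).max(0).round(4))
def base(z): return np.array([np.interp(z,zs,qs[:,i]) for i in range(7)])
dy=0; done=False
for k in range(28):
    if dy>3.0: break
    dy+=0.12; r.movej(jt(zt,dy)); s=rep(r,f"{k} zt{zt:.1f}"); F=s["wrist_force"][2]; z=s["tool_pos"][2]
    n=0
    while F<9 and n<12 and zt>93:
        zt-=.5; n+=1; r.movej(jt(zt,dy)); s=r.sense(); F=s["wrist_force"][2]; z=s["tool_pos"][2]
    if F>20: zt+=.4
    top=max(top,z)
    if n: rep(r,f"  lowered {n}")
    if z<top-2.5: done=True; break
print(done,dy,zt,r.sense()["t"]); np.save("st.npy",[dy,zt])
```

```text
press 16.12 [534.68 -42.65 103.22] F [-1.9 -1.  14.7] Tz -0.03 w 39.8 yaw -0.601 q7 -0.677
[0.0001 0.0017 0.0001 0.0007 0.0002 0.0023 0.0002]
0 zt102.6 16.38 [534.74 -42.69 103.29] F [-2.4 -0.5 14.3] Tz 0.07 w 39.2 yaw -0.479 q7 -0.555
1 zt102.6 16.62 [534.73 -42.66 103.36] F [-2.3 -0.8 15.7] Tz -0.06 w 39.3 yaw -0.359 q7 -0.435
2 zt102.6 16.88 [534.81 -42.65 103.45] F [-2.8 -0.  16.7] Tz 0.06 w 39.4 yaw -0.239 q7 -0.315
3 zt102.6 17.12 [534.81 -42.66 103.52] F [-3.1 -0.3 18. ] Tz 0.02 w 39.6 yaw -0.119 q7 -0.195
4 zt102.6 17.38 [534.79 -42.66 103.59] F [-3.9 -0.5 19.4] Tz 0.06 w 39.4 yaw 0.001 q7 -0.075
5 zt102.6 17.62 [534.81 -42.64 103.63] F [-3.3 -0.6 19.5] Tz 0.03 w 39.0 yaw 0.121 q7 0.045
6 zt102.6 17.88 [534.85 -42.64 103.74] F [-3.2 -0.3 21.7] Tz 0.02 w 39.2 yaw 0.241 q7 0.165
7 zt103.0 18.12 [534.78 -42.65 103.9 ] F [-1.8 -1.3 17.9] Tz -0.07 w 39.5 yaw 0.361 q7 0.285
8 zt103.0 18.38 [534.87 -42.66 103.97] F [-3.5  0.2 18.7] Tz 0.02 w 39.8 yaw 0.481 q7 0.405
9 zt103.0 18.62 [534.84 -42.63 104.04] F [-3.  -0.6 19.4] Tz 0.06 w 39.6 yaw 0.601 q7 0.525
10 zt103.0 18.88 [534.84 -42.66 104.11] F [-3.1 -0.5 20.6] Tz 0.03 w 39.3 yaw 0.721 q7 0.645
11 zt103.4 19.12 [534.88 -42.62 104.3 ] F [-2.9  0.  16.1] Tz -0.0 w 39.6 yaw 0.841 q7 0.765
12 zt103.4 19.38 [534.89 -42.61 104.37] F [-3.5 -0.4 18.5] Tz 0.06 w 39.6 yaw 0.961 q7 0.885
13 zt103.4 19.62 [534.9  -42.59 104.35] F [-3.4 -0.2 18.1] Tz 0.01 w 39.4 yaw 1.081 q7 1.005
14 zt103.4 19.88 [534.92 -42.62 104.37] F [-2.8 -0.9 17.1] Tz -0.04 w 39.4 yaw 1.201 q7 1.125
15 zt103.4 20.12 [534.95 -42.54 104.13] F [-2.9 -0.3 16.6] Tz 0.06 w 39.3 yaw 1.321 q7 1.245
16 zt103.4 20.38 [534.89 -42.53 103.53] F [ 0.1 -0.6  6.2] Tz 0.03 w 39.5 yaw 1.441 q7 1.365
  lowered 8 22.38 [534.83 -42.56  99.94] F [ 2.8 -1.3 11.3] Tz 0.01 w 39.6 yaw 1.44 q7 1.363
True 2.040000000000001 99.4 22.375
```

It dropped about 4.5 mm after roughly 1.9 rad backward, with a clean rise of 0.8 mm/rad before that. Now forward with matching descent, as far as joint 7 allows.

```bash
cat >> h.py <<'E'
import os
if os.path.exists("base.npz"): _b=np.load("base.npz")
def jt(z,dy):
    q=np.array([np.interp(z,_b["zs"],_b["qs"][:,i]) for i in range(7)]); q[6]+=dy; return q
def forward(r,dy,zt,total,step=.3):
    n=int(np.ceil(total/step)); st=total/n
    for k in range(n):
        dy-=st; zt-=st*5/(2*np.pi); r.movej(jt(zt,dy)); s=r.sense(); F=s["wrist_force"][2]
        if F<2: zt-=.3
        if F>15: zt+=.3
        rep(r,f"{k} zt{zt:.2f}")
    np.save("st.npy",[dy,zt]); return dy,zt
E
python3 - <<'E'
from bench import r
from h import *
dy,zt=np.load("st.npy"); r.sleep(.25); rep(r,"hold")
dy,zt=forward(r,dy,zt,3.85)
print(dy,zt)
E
```

```text
hold 22.62 [534.81 -42.56  99.94] F [ 2.7  0.3 11.1] Tz 0.01 w 39.4 yaw 1.44 q7 1.363
0 zt99.16 23.01 [534.85 -42.6   99.71] F [ 2.6  0.7 10.8] Tz -0.02 w 39.4 yaw 1.143 q7 1.066
1 zt98.93 23.39 [534.79 -42.65  99.46] F [ 2.7  0.1 10.5] Tz -0.12 w 39.3 yaw 0.847 q7 0.77
2 zt98.69 23.77 [534.72 -42.66  99.22] F [ 3.3 -0.2 12.3] Tz -0.06 w 39.6 yaw 0.551 q7 0.474
3 zt98.46 24.16 [534.74 -42.69  98.98] F [ 3.2  0.3 10.9] Tz -0.02 w 39.2 yaw 0.255 q7 0.178
4 zt98.22 24.54 [534.66 -42.7   98.76] F [ 3.1 -1.3 11.6] Tz -0.06 w 39.6 yaw -0.042 q7 -0.118
5 zt97.99 24.93 [534.6  -42.69  98.5 ] F [ 2.2  0.  11.9] Tz -0.06 w 39.4 yaw -0.338 q7 -0.415
6 zt97.75 25.31 [534.61 -42.64  98.28] F [ 2.7  0.3 12.1] Tz -0.13 w 39.5 yaw -0.634 q7 -0.711
7 zt97.51 25.69 [534.56 -42.62  98.03] F [ 2.6  0.1 11.8] Tz -0.04 w 39.6 yaw -0.93 q7 -1.007
8 zt97.28 26.07 [534.55 -42.59  97.8 ] F [ 2.4 -0.2 11.4] Tz -0.03 w 39.7 yaw -1.226 q7 -1.303
9 zt97.04 26.46 [534.55 -42.51  97.56] F [ 1.8  0.8 12. ] Tz -0.07 w 39.4 yaw -1.522 q7 -1.599
10 zt96.81 26.84 [534.53 -42.51  97.31] F [ 2.1  0.4 11.9] Tz -0.08 w 39.1 yaw -1.818 q7 -1.896
11 zt96.57 27.23 [534.54 -42.45  97.09] F [ 2.   0.8 11.8] Tz -0.07 w 39.8 yaw -2.115 q7 -2.192
12 zt96.34 27.61 [534.6  -42.46  96.85] F [ 2.8  0.7 12.9] Tz -0.06 w 39.4 yaw -2.411 q7 -2.488
-1.8099999999999996 96.33626734548093
```

The push stayed constant while it sank at 5 mm/turn, so the screw is following the thread. Now release, wind joint 7 back, regrip and finish the turn.

Run:
```python
from bench import r,eyes
from h import *
dy,zt=np.load("st.npy")
r.grip(48); rep(r,"open"); 
dy+=2.7; r.movej(jt(96.8,dy)); rep(r,"rewound")
r.grip(30,40); rep(r,"grip"); zt=96.6
dy,zt=forward(r,dy,zt,2.4)
r.sleep(.3); s=rep(r,"end")
c=eyes.camera("wrist");cv2.imwrite("pics/w3.png",c["frame"][:,:,::-1])
c=eyes.camera("side");np.savez("pics/side2.npz",**c);b=c["frame"][160:270,230:330,::-1];cv2.imwrite("pics/side2.png",cv2.resize(b,None,fx=5,fy=5,interpolation=cv2.INTER_CUBIC))
```

```text
open 28.02 [533.7  -42.63  95.91] F [-1.  -0.8  0. ] Tz -0.08 w 48.0 yaw -2.41 q7 -2.487
rewound 30.32 [534.5  -42.6   96.81] F [-0.3  0.5 -0.2] Tz 0.02 w 47.8 yaw 0.289 q7 0.212
grip 30.64 [534.75 -42.52  96.84] F [ 0.5  0.7 -0.3] Tz 0.03 w 39.5 yaw 0.29 q7 0.213
0 zt96.36 31.03 [534.75 -42.55  96.51] F [0.2 1.1 2.6] Tz -0.02 w 39.2 yaw -0.006 q7 -0.083
1 zt96.12 31.43 [534.79 -42.55  96.29] F [0.7 1.1 3.4] Tz 0.03 w 39.2 yaw -0.304 q7 -0.381
2 zt95.88 31.82 [534.75 -42.59  96.  ] F [0.8 0.3 3.7] Tz 0.01 w 39.7 yaw -0.603 q7 -0.68
3 zt95.65 32.21 [534.77 -42.57  95.77] F [1.5 0.8 3.5] Tz -0.03 w 39.3 yaw -0.902 q7 -0.98
4 zt95.41 32.6 [534.74 -42.58  95.5 ] F [2.1 0.3 4.5] Tz -0.01 w 39.2 yaw -1.202 q7 -1.28
5 zt95.17 32.99 [534.73 -42.58  95.27] F [1.9 0.7 4.3] Tz -0.09 w 39.2 yaw -1.502 q7 -1.58
6 zt94.93 33.38 [534.7  -42.61  94.99] F [1.2 0.3 4.3] Tz -0.01 w 39.6 yaw -1.802 q7 -1.88
7 zt94.69 33.77 [534.69 -42.58  94.75] F [1.8 1.  3.6] Tz -0.04 w 39.5 yaw -2.102 q7 -2.18
end 34.08 [534.65 -42.6   94.72] F [ 2.5 -0.2  4.9] Tz 0.01 w 39.4 yaw -2.108 q7 -2.186
```

View pics/side2.png

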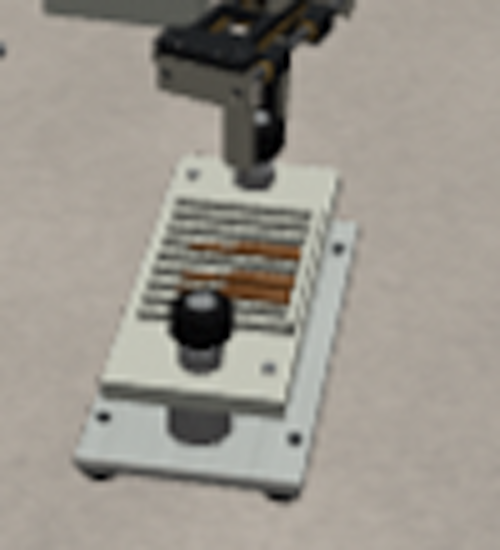

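The side crop shows the knob held in the fingers at (265,135), sitting just above its sleeve at (255,178), the same gap as on the tight knob. Before handing in, I'll check the knob-top height numerically from wrist depth, and the bystanders too.

Run:
```python
from bench import r,eyes
from h import *
s=r.sense();c=eyes.camera("wrist");w=dict(c,pos=s["tool_pos"],rot=s["eef_rot"])
R=Ro.from_quat(w["rot"]).as_matrix();T=w["hand_eye"];K=w["mtx"];D=w["depth"]
v,u=np.mgrid[0:384,0:512];x=(u-K[0,2])/K[0,0];y=(v-K[1,2])/K[1,1];th=np.hypot(x,y);k=np.tan(th)/np.maximum(th,1e-9)
P=np.stack([x*k*D,y*k*D,D],-1)@T[:3,:3].T+T[:3,3]; W=P@R.T+w["pos"]
m=(D>0)&(np.hypot(W[...,0]-534.7,W[...,1]+42.6)<10); z=W[...,2][m]; z=z[z<150]
print(len(z),np.percentile(z,[5,25,50,75,95]))
c2=eyes.camera("top");d=np.abs(c2["frame"].astype(int)-load("top")["frame"]).max(2)
for n,(a,b,e,f) in dict(tray=(85,165,140,222),spanner=(95,228,155,272),carton=(378,190,418,248)).items(): print(n,(d[b:f,a:e]>40).sum())
cv2.imwrite("pics/w4.png",c["frame"][:,:,::-1])
rep(r)
```

```text
1007 [124.18911417 124.86631991 125.31850371 125.72068785 126.33131894]
tray 0
spanner 0
carton 0
 34.27 [534.68 -42.59  94.73] F [3.8 1.  5.2] Tz 0.03 w 39.2 yaw -2.109 q7 -2.187
```

Run:
```python
from bench import r
r.close_job(); print(r.sense()["t"])
```

```text
the job is handed in; nothing more can be done
the job is handed in; nothing more can be done
```

The screw is started by about one turn, and I handed the job in with the fingers still gripping the knob. No verdict was reported.

- **Press:** I pressed the knob down 7.7 mm until the screw stopped on the boss's thread.
- **Backward:** Turning it anticlockwise, the screw rose at 0.8 mm/rad. It dropped about 4.5 mm roughly 1.9 rad back from the start.
- **Forward:** I then turned it clockwise 6.25 rad, with one release and regrip partway. It sank 5 mm per turn under a steady, light force, and I saw no sign of slipping.

**Last checks (at about 34 s of the 64 s allowed):**
- **Knob height:** the centre is at about 111.5 mm reckoned from the arm's motion and 112.3 mm from wrist depth. They differ by 0.8 mm, within the 2 mm camera calibration; both are inside the 109.2–113.6 mm window.
- **Screw turn:** I estimate about 6.1 rad (0.97 turn) past the drop. The screw angle can't be read directly, so this comes from the wrist rotation.
- **Grip:** set to 40 N with the finger opening at 39 mm. The contact force itself was not measured.
- **Bystanders:** the tray, carton and spanner showed no pixel changes in the top view.

No check failed.

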